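# Jog the sample rack up to the index mark

## Task

Slide the shutter of the rack feeder back off its jog button, then hold the button down in one long press of at least three seconds until the pointer on the tube-rack carriage stands opposite the fixed index fin, and let go; a short extra press is fine if it stops a little short, but the carriage cannot go back. Then slide the shutter fully closed over the button again. Move the carriage only with the button, never by hand, and leave the dish, tape roll, cup and vial where they stand.

Things in the scene. Friction and masses are not known exactly. Their poses are not given: they have to be found in the camera images.
- feeder: the rack feeder, a fixed bench module: a white control box with a low grey bed joined to its left. Origin on the table under the box's centre; x to its back, y left along the bed, z up. Box: x -72 to 68, y -40 to 40, top z 55 mm, a low stop at the rear of its top. Bed: x -82 to 68, y 40 to 232, 14 mm high, end bracket 41 mm high
- jog (a joint): travel of the momentary jog button, m: 0 released, 0.006 fully down. Spring return: 2 N starts it, 5 N holds it fully down. While it is down by more than about 1 mm the carriage creeps at a steady 8 mm/s; on release the carriage stops at once
- jog_top (a point): centre of the top face of the jog button, a black round cap of 30 mm diameter standing 12 mm proud of the control box, at x -38, y 0, z 67 mm in the feeder's frame when released; pressed straight down
- shutter (a joint): travel of the sliding shutter, m: 0 fully closed (front stop, button covered), 0.07 fully open (back stop, button bare). It slides along the feeder's x, resists with about 1.5 N and stays where it is left
- shutter_rib (a point): middle of the top edge of the shutter's black push rib, z 90 mm. The shutter is an aluminium cover 60 mm long in x, 64 mm wide in y, top at z 74 mm, centred over the button when closed; the rib stands on its middle: 8 mm thick in x, 36 mm wide, 16 mm tall, to be pushed from front or back with shut fingers. The button is bare only with the shutter open
- carriage (a joint): travel of the carriage along the feeder's +y (left along the bed), m: 0 at the box end, 0.085 at the far stop; pointer opposite the index fin at 0.062. Moves only one way. It carries a fixed rack of capped tubes, up to 134 mm above the table; carriage and rack are 58 mm wide in y, 142 mm in x, and never come nearer the box than y 76 mm
- carriage_mark (a point): top of the carriage's pointer, a small upright steel fin 4 mm thick on its front edge, at the middle of the carriage's width, z 41 mm
- index_mark (a point): top inner edge of the fixed upright steel index fin (4 mm thick, top at z 41 mm) on the front edge of the bed; the pointer must come opposite to it, to the same y in the feeder's frame. At x -77, y 167, z 41 mm there
- petri_dish: bystander: lidded dish, 58 mm across, 15 mm high, standing behind the control box; origin under its centre
- tape_roll: bystander: roll of tape lying flat, 62 mm across, 19 mm high, behind the bed; origin under its centre
- cup: bystander: open clear specimen cup, 62 mm across, 68 mm high, beyond the far end of the bed; origin under its centre
- strips: bystander: white capped vial, 40 mm across, 108 mm high, standing behind the control box to its right; origin under its centre

How it is judged:
By the outcome, as a careful person would: the job done as asked, in the order asked, and still so for the second after the job is handed in, with the robot touching nothing.
It also fails if it takes over 51 s, if anything falls off the work surface, if the arm or the gripper's body presses on something with over 40 N, if the wrist force passes 120 N, or if a joint passes its speed limit or range.

## Robot

A 6-joint arm with a two-finger parallel gripper is mounted at the origin on a cart in front of the work surface, level with it; the furniture and walls round the work are solid. World frame = base frame: x ahead of the robot, y to its left, z up, the work surface at z = 0. Lengths are in m, angles in degrees, forces in N, time in s.
With the tool pointing down it reaches from about 0.275 to 0.975 m from the base axis. Payload 8.4 kg.
Tool frame: the origin (TCP) lies at the very end of the fingers, on their centre line; the grasp point (between the pads) lies 19 mm behind it; z points along the fingers, y is the direction in which the jaws open and shut (so a half turn about z gives the same grasp; the last joint's range is limited). The gripper opens to 92 mm and grips with 3 to 60 N. Pads are 20 mm wide; open, the fingers measure 128 mm over their backs; the gripper's body (75 mm by 189 mm) begins 69 mm behind the grasp point.
Start: joints at [-67.46, 20.225, 93.587, -0, 66.188, -0.138], TCP at [0.241, -0.577, 0.215] pointing down, gripper open.
Joint ranges: [-150.9, 150.9], [-52.94, 120.26], [3.33, 152.33], [-74.26, 254.26], [0, 154.13], [-172.89, 172.89]. Speed limits (degrees/s): [127.2, 127.2, 159.86, 180, 180, 180].

## Interface

Orientations are given as [roll, pitch, yaw] about the fixed x, y, z axes, in that order (R = Rz(yaw) Ry(pitch) Rx(roll)).
In Python, from workcell import ctrl gives the robot as it stands. The module is installed in compiled form; this text tells all that it offers.
- The arm moves only by the tool jog_arm, never from a script. Its argument "increments" is a list of rows, each a list of 7 numbers: the finger opening in mm, from 0 to 91.9, then the shift along the tool's x, y, z in units of 25 mm (1.0 is 25 mm), then the turn, a rotation vector about the tool's x, y, z in units of 5 degrees (1.0 is 5 degrees). A call has 1 to 12 rows; each row is the pose to reach, as a shift and turn from the pose measured when the call began, along the tool's axes at that moment; what a row does not reach only later rows make up. A row lasts 1/8 s, in which the tool goes at most 62.5 mm and 10.7 degrees, less where a joint would pass 70% of its speed; a pose out of reach is approached as far as the arm can. A call with a gripper value outside its range is refused whole. The fingers move at their own pace and stop on an object; "grip_force" is the grip in N (left out, the last holds). Time passes only in rows, so rows that repeat a pose let the fingers close. It gives the time, the measured TCP pose, the force and the opening at its end, in the units of the state.
- ctrl.state(): the state, without advancing time (a new reading comes with each control period).
- ctrl.camera(name): name is "side" or "top" or "wrist"; returns the picture (384x512x3 uint8, blue, green, red); there is no depth.
- ctrl.camera_model(name): a dict with "camera_matrix" (3x3 intrinsics, pixels), "R" (3x3) and "t" (3): a world point X has camera coordinates R X + t; the wrist camera has in their place "T_tool_cam" (4x4, takes a point from camera to tool coordinates, whose origin is the TCP and whose axes are the flange's). Camera axes: x right, y down, z forward; pixel columns grow to the right and rows downward; lengths in m; the calibration is good to about 2 mm. A picture is of the moment at which its call begins: read the wrist's pose just before it. camera_model takes no time and is no camera call.
- ctrl.job_done(): hands the job in, once; it reports no verdict.
The state is a dict: "t": time; "joint_pos": joint angles; "joint_vel": joint speeds; "effort": joint torques, N m; "position": TCP position; "tool_rot": TCP orientation; "contact_force": force on the tool from outside, world axes, zero at the start; "moment": the same for the moment, N m; "opening": finger opening in m.
Only numpy, scipy, OpenCV 4.12 (cv2) and the standard library are available. Lean on these libraries where they do the work, as an engineer would, in place of code of your own. Each camera call takes 0.05 s, during which the arm holds its last target.

## Working session

There is one attempt and no reset: what is moved stays moved. The work goes in short steps, Python scripts to look and compute and a tool call to move; the robot and the scene stay as the last step left them, time stands still between calls to the robot, and variables do not carry over. Pictures are saved under pics/ and viewed, and the job is handed in when it is done.

Besides the shell and the picture viewer there is one more tool, called as a command line: name --pt "numbers of a row" for each row, then --argument value for the rest. jog_arm: Moves the arm, as the interface text tells. Its arguments: {"type":"object","properties":{"increments":{"type":"array"},"grip_force":{"type":"number"}},"required":["increments"]}

```bash
mkdir -p pics
python3 - <<'E'
from workcell import ctrl
import cv2
s=ctrl.state();print(s['t'],s['position'],s['tool_rot'],s['opening'])
for n in['top','side']:
    cv2.imwrite(f'pics/{n}0.png',ctrl.camera(n)); m=ctrl.camera_model(n);print(n,m)
print(ctrl.camera_model('wrist'))
E
```

```text
0.0 [ 0.24076903 -0.57622173  0.21387897] [-1.79920726e+02 -9.44031405e-04  2.26760081e+01] 0.09229722273517746
top {'camera_matrix': array([[387.44741493,   0.        , 255.77119446],
       [  0.        , 387.44741493, 196.05993457],
       [  0.        ,   0.        ,   1.        ]]), 'R': array([[ 2.48473299e-03, -9.99744726e-01, -2.24568020e-02],
       [-9.95957092e-01, -4.57530679e-04, -8.98290663e-02],
       [ 8.97958606e-02,  2.25892125e-02, -9.95703988e-01]]), 't': array([0.18049216, 0.57478101, 1.03106395])}
side {'camera_matrix': array([[395.48654824,   0.        , 256.42083271],
       [  0.        , 395.48654824, 191.3371116 ],
       [  0.        ,   0.        ,   1.        ]]), 'R': array([[-0.9303916 , -0.36617035, -0.01705136],
       [-0.16635908,  0.46323248, -0.87048281],
       [ 0.32664374, -0.80705325, -0.49190337]]), 't': array([0.56809647, 0.09717383, 0.98338779])}
{'camera_matrix': array([[288.88501017,   0.        , 248.25448439],
       [  0.        , 288.88501017, 188.79434889],
       [  0.        ,   0.        ,   1.        ]]), 'T_tool_cam': array([[-1.27907166e-04, -9.69873528e-01, -2.43608956e-01,
         6.74711855e-02],
       [ 9.99999976e-01, -8.06115502e-05, -2.04114638e-04,
        -5.02223708e-04],
       [ 1.78327688e-04, -2.43608977e-01,  9.69873515e-01,
        -1.70428945e-01],
       [ 0.00000000e+00,  0.00000000e+00,  0.00000000e+00,
         1.00000000e+00]])}
```

View pics/top0.png

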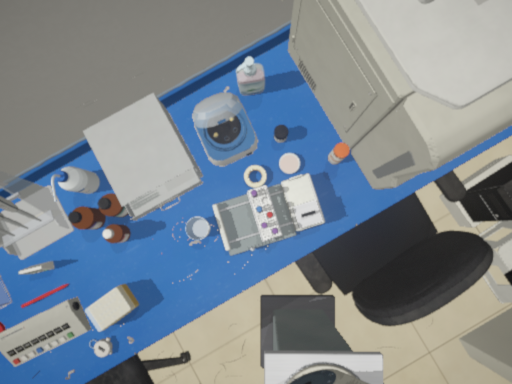

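View pics/side0.png

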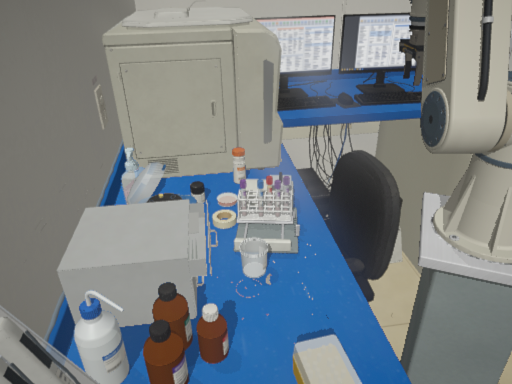

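Run:
```python
import cv2
a=cv2.imread('pics/top0.png')[140:260,200:360];cv2.imwrite('pics/t1.png',cv2.resize(a,None,fx=5,fy=5,interpolation=cv2.INTER_CUBIC))
a=cv2.imread('pics/side0.png')[160:280,180:340];cv2.imwrite('pics/s1.png',cv2.resize(a,None,fx=5,fy=5,interpolation=cv2.INTER_CUBIC))
```

```text
(no output)
```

View pics/t1.png

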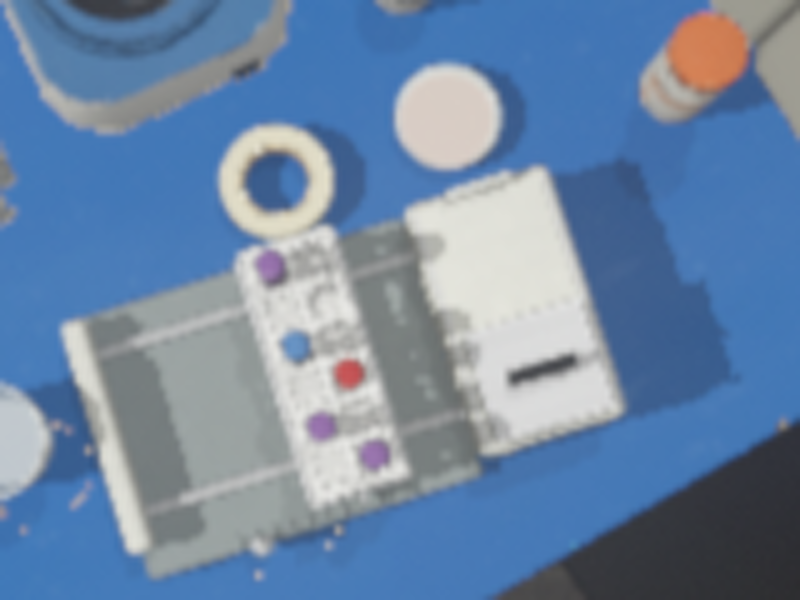

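View pics/s1.png

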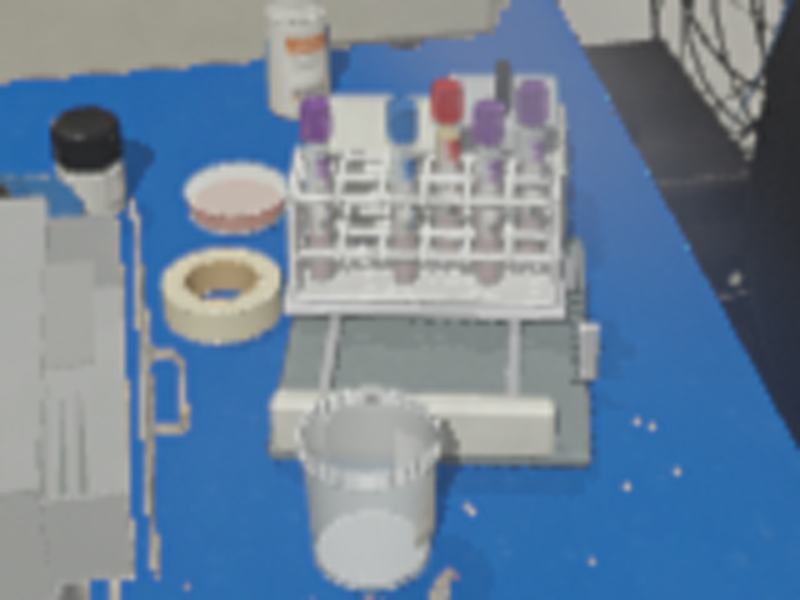

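```bash
cat > h.py <<'E'
import numpy as np
from workcell import ctrl
from scipy.spatial.transform import Rotation as Ro
def model(n):
    m=ctrl.camera_model(n)
    K=m['camera_matrix']
    if n!='wrist': return K,m['R'],m['t']
    s=ctrl.state();T=np.eye(4);T[:3,:3]=Ro.from_euler('xyz',s['tool_rot'],degrees=True).as_matrix();T[:3,3]=s['position']
    C=np.linalg.inv(T@m['T_tool_cam']);return K,C[:3,:3],C[:3,3]
def ray(M,uv):
    K,R,t=M;d=R.T@np.linalg.inv(K)@np.array([*uv,1.]);return -R.T@t,d
def plane(M,uv,z):
    c,d=ray(M,uv);return c+d*(z-c[2])/d[2]
def proj(M,X):
    K,R,t=M;p=K@(R@np.asarray(X)+t);return p[:2]/p[2]
E
python3 - <<'E'
from h import *
import cv2
M=model('top')
im=cv2.imread('pics/top0.png')
g=cv2.cvtColor(im,cv2.COLOR_BGR2GRAY)[205:222,296:320]
ys,xs=np.where(g<90); xs=xs+296;ys=ys+205
print(len(xs),xs.mean(),ys.mean())
c=plane(M,(xs.mean(),ys.mean()),.088);print('rib',c)
P={'br':(548,170,.055),'fr':(622,412,.055),'bl':(408,205,.055),'fl':(485,455,.03),'bedfl':(150,575,.014),'pend bl':(64,325,.041)}
W={k:plane(M,(200+v[0]/5-.4,140+v[1]/5-.4),v[2]) for k,v in P.items()}
for k in W:print(k,W[k].round(4))
e=W['br']-W['fr'];print(np.hypot(*e[:2]),np.degrees(np.arctan2(e[1],e[0])))
e=W['bl']-W['br'];print(np.hypot(*e[:2]),np.degrees(np.arctan2(e[1],e[0]))-90)
E
```

```text
14 308.35714285714283 213.28571428571428
rib [0.52489137 0.0452481  0.088     ]
br [0.6323 0.0383 0.055 ]
fr [0.5035 0.0006 0.055 ]
bl [0.6135 0.113  0.055 ]
fl [0.4808 0.0708 0.03  ]
bedfl [0.4149 0.2529 0.014 ]
pend bl [0.5501 0.2981 0.041 ]
0.13421800818699667 16.285590373744274
0.07702056163472287 14.120716386244737
```

Run:
```python
from h import *
S=model('side');M=model('top')
for uv in[(340,165),(357,153),(385,165),(398,200)]:
  for z in(-.2,-.1,0,.1,.2):
    p=plane(S,uv,z);print(uv,z,p.round(3),proj(M,p).round(0))
```

```text
(340, 165) -0.2 [ 0.474 -0.671 -0.2  ] [520. 233.]
(340, 165) -0.1 [ 0.442 -0.462 -0.1  ] [471. 244.]
(340, 165) 0 [ 0.41  -0.252  0.   ] [414. 257.]
(340, 165) 0.1 [ 0.378 -0.043  0.1  ] [345. 272.]
(340, 165) 0.2 [0.345 0.166 0.2  ] [261. 291.]
(357, 153) -0.2 [ 0.424 -0.829 -0.2  ] [570. 249.]
(357, 153) -0.1 [ 0.398 -0.599 -0.1  ] [519. 259.]
(357, 153) 0 [ 0.372 -0.37   0.   ] [458. 271.]
(357, 153) 0.1 [ 0.347 -0.14   0.1  ] [385. 285.]
(357, 153) 0.2 [0.321 0.089 0.2  ] [295. 303.]
(385, 165) -0.2 [ 0.286 -0.737 -0.2  ] [544. 292.]
(385, 165) -0.1 [ 0.278 -0.52  -0.1  ] [494. 300.]
(385, 165) 0 [ 0.27  -0.302  0.   ] [434. 309.]
(385, 165) 0.1 [ 0.262 -0.084  0.1  ] [363. 320.]
(385, 165) 0.2 [0.254 0.134 0.2  ] [275. 333.]
(398, 200) -0.2 [ 0.208 -0.44  -0.2  ] [451. 317.]
(398, 200) -0.1 [ 0.21 -0.26 -0.1 ] [406. 323.]
(398, 200) 0 [ 0.212 -0.081  0.   ] [352. 330.]
(398, 200) 0.1 [0.214 0.099 0.1  ] [288. 339.]
(398, 200) 0.2 [0.216 0.278 0.2  ] [210. 350.]
```

Run:
```python
import cv2
from workcell import ctrl
cv2.imwrite('pics/w0.png',ctrl.camera('wrist'))
a=cv2.imread('pics/top0.png')[160:384,256:512];cv2.imwrite('pics/t2.png',cv2.resize(a,None,fx=2.6,fy=2.6,interpolation=cv2.INTER_CUBIC))
```

```text
(no output)
```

View pics/w0.png

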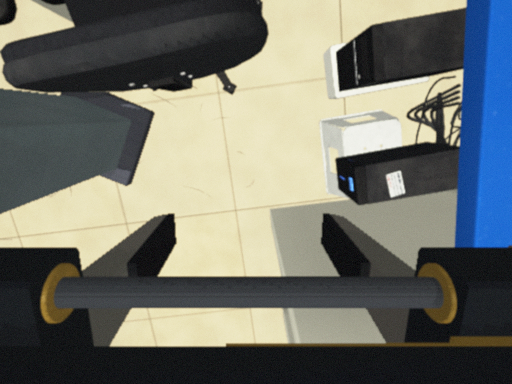

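View pics/t2.png

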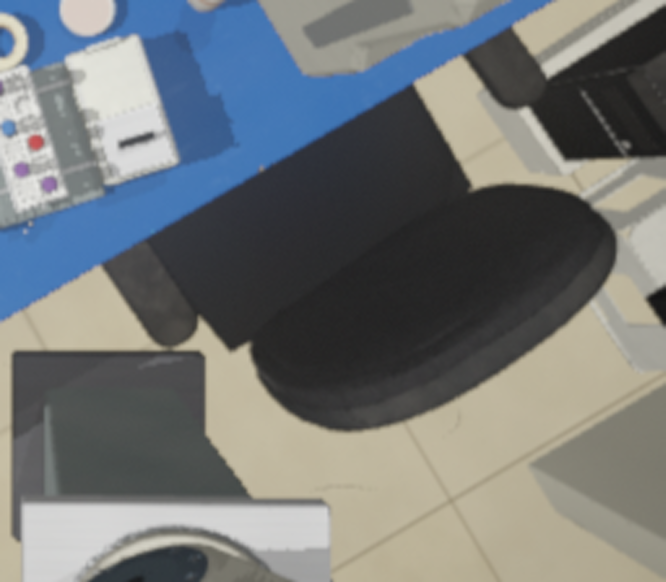

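jog_arm --pt "0 0 0 -2.4 0 0 0" --pt "0 1.6 -1.8 -2.4 0 0 0.3" --pt "0 3.2 -3.6 -2.4 0 0 0.6" --pt "0 4.9 -5.5 -2.4 0 0 0.9" --pt "0 6.5 -7.4 -2.4 0 0 1.2" --pt "0 8.1 -9.2 -2.4 0 0 1.4" --pt "0 9.8 -11.1 -2.4 0 0 1.4" --pt "0 11.4 -13.0 -2.4 0 0 1.4" --pt "0 13.2 -15.1 -2.4 0 0 1.4" --pt "0 13.2 -15.1 -2.4 0 0 1.4"

```text
t: 1.4
position: [0.4003, -0.0976, 0.2744]
tool_rot: [-179.9, -0.0, 16.0]
contact_force: [0.4, -0.4, -0.5]
opening: 0.0008
```

jog_arm --pt "0 2.1 -1.3 0 0 0 0" --pt "0 4.2 -2.7 0.5 0 0 0" --pt "0 6.4 -4.1 1.5 0 0 0" --pt "0 6.4 -4.1 2.4 0 0 0" --pt "0 6.4 -4.1 2.4 0 0 0"

```text
t: 2.02
position: [0.5248, 0.0446, 0.2125]
tool_rot: [-179.9, 0.3, 16.0]
contact_force: [0.8, 0.2, 0.7]
opening: 0.0006
```

Run:
```python
import cv2
from h import *
s=ctrl.state();print(s['position'],s['tool_rot'])
cv2.imwrite('pics/w1.png',ctrl.camera('wrist'))
cv2.imwrite('pics/s2.png',ctrl.camera('side'))
```

```text
[0.5248058  0.04459311 0.21252944] [-179.875994      0.25065411   16.01010137]
```

View pics/w1.png

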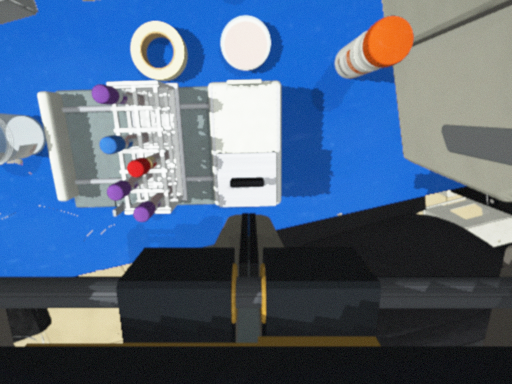

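View pics/s2.png

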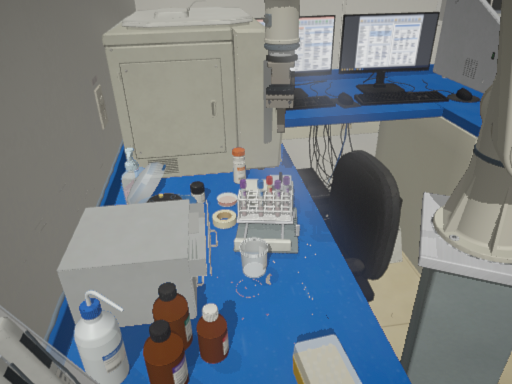

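Run:
```python
import cv2
from h import *
M=model('wrist')
im=cv2.imread('pics/w1.png');g=cv2.cvtColor(im,cv2.COLOR_BGR2GRAY)
sub=g[168:198,222:275]
n,l,st,ce=cv2.connectedComponentsWithStats((sub<70).astype('uint8'))
print(st,ce)
i=1+np.argmax(st[1:,4]);pts=np.argwhere(l==i)[:,::-1]+[222,168]
r=cv2.minAreaRect(pts.astype('float32'));print(r)
W=np.array([plane(M,p,.09) for p in pts]);print('rib',W.mean(0))
r=cv2.minAreaRect((W[:,:2]*1000).astype('float32'));print(r)
# right box edge: white->blue
E=[]
for v in range(95,200,3):
    row=im[v,265:300].astype(int); d=row[:,2]; u=265+np.argmin(np.diff(d)) ; E.append(plane(M,(u+.5,v),.055))
E=np.array(E);p=np.polyfit(E[:,0],E[:,1],1);res=E[:,1]-np.polyval(p,E[:,0]);k=abs(res)<.003;p=np.polyfit(E[k,0],E[k,1],1)
print('right edge yaw',np.degrees(np.arctan(p[0])),k.sum(), 'y at .525',np.polyval(p,.525))
E=[]
for u in range(222,276,3):
    col=im[196:216,u,2].astype(int);v=196+np.argmin(np.diff(col));E.append(plane(M,(u,v+.5),.055))
E=np.array(E);p=np.polyfit(E[:,1],E[:,0],1);print('front yaw',-np.degrees(np.arctan(p[0])),E[len(E)//2])
cv2.imwrite('pics/w1z.png',cv2.resize(im[70:220,30:290],None,fx=3,fy=3,interpolation=cv2.INTER_CUBIC))
```

```text
[[   0    0   53   30 1334]
 [   9   10   33    9  256]] [[26.23763118 14.59745127]
 [24.76171875 13.9921875 ]]
((247.0, 182.0), (8.0, 32.0), 90.0)
rib [0.52549401 0.04627619 0.09      ]
((525.5425415039062, 46.03980255126953), (8.595497131347656, 33.613128662109375), 15.946649551391602)
right edge yaw 17.499117876236998 35 y at .525 0.00510593709147536
front yaw 17.637627576419227 [0.48958807 0.03353044 0.055     ]
```

View pics/w1z.png

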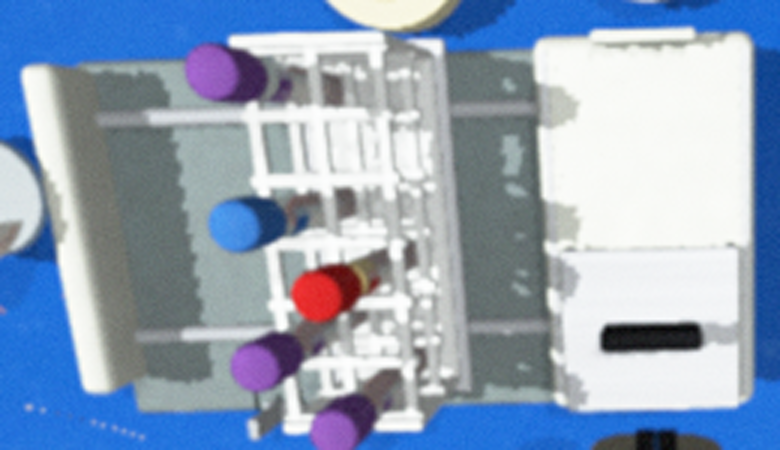

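```bash
cat >> h.py <<'E'
O=np.array([.5618,.0572]);PSI=np.radians(17)
def f2w(x,y,z): c,s=np.cos(PSI),np.sin(PSI); return np.array([O[0]+c*x-s*y,O[1]+s*x+c*y,z])
def w2f(p): c,s=np.cos(PSI),np.sin(PSI); d=p[:2]-O; return np.array([c*d[0]+s*d[1],-s*d[0]+c*d[1]])
E
python3 - <<'E'
import cv2
from h import *
for n,f in(('wrist','w1'),('side','s2'),('top','top0')):
    M=model(n);im=cv2.imread(f'pics/{f}.png')
    pts={'idx':(-.077,.167,.041),'p0':(-.077,.105,.041),'bed':(-.082,.232,.014),'bedb':(.068,.232,.014),'endb':(.068,.232,.041),'br':(.068,-.04,.055),'fr':(-.072,-.04,.055),'fl':(-.072,.04,.055)}
    a=[proj(M,f2w(*p)) for p in pts.values()];print(n,{k:q.round(1).tolist() for k,q in zip(pts,a)})
    q=np.array(a);x0,y0=(q.min(0)-15).astype(int);x1,y1=(q.max(0)+15).astype(int)
    x0=max(x0,0);y0=max(y0,0);k=min(790/(x1-x0),590/(y1-y0))
    z=cv2.resize(im[y0:y1,x0:x1],None,fx=k,fy=k,interpolation=cv2.INTER_CUBIC)
    for p in a: cv2.drawMarker(z,tuple(int(v) for v in ((p-[x0,y0]+.5)*k)),(0,255,255),cv2.MARKER_CROSS,12,1)
    cv2.imwrite(f'pics/chk_{n}.png',z)
E
```

```text
wrist {'idx': [114.1, 206.2], 'p0': [163.7, 205.4], 'bed': [75.5, 204.6], 'bedb': [55.2, 86.8], 'endb': [39.7, 84.5], 'br': [282.3, 78.0], 'fr': [281.2, 202.8], 'fl': [214.2, 203.9]}
side {'idx': [292.8, 224.0], 'p0': [292.8, 210.2], 'bed': [294.7, 249.8], 'bedb': [229.8, 247.6], 'endb': [229.2, 238.1], 'br': [242.1, 177.8], 'fr': [291.1, 178.8], 'fl': [291.0, 192.7]}
top {'idx': [250.6, 246.1], 'p0': [272.9, 239.3], 'bed': [228.8, 254.4], 'bedb': [213.5, 202.1], 'endb': [212.1, 201.3], 'br': [309.0, 171.3], 'fr': [325.0, 221.6], 'fl': [296.0, 230.4]}
```

View pics/chk_wrist.png

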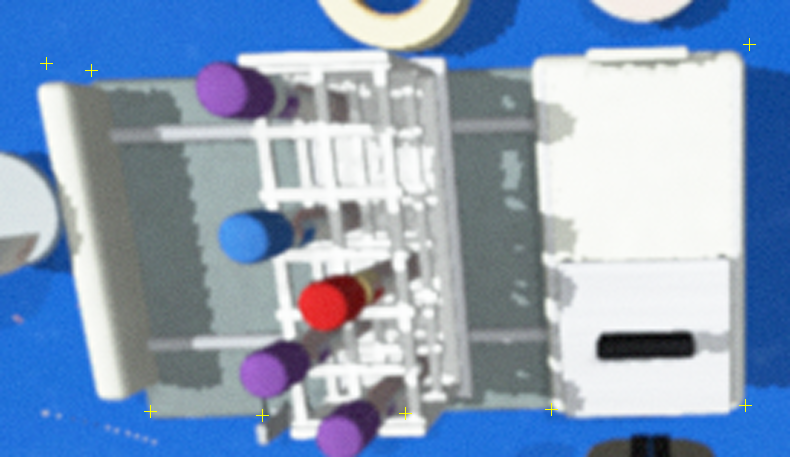

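View pics/chk_top.png

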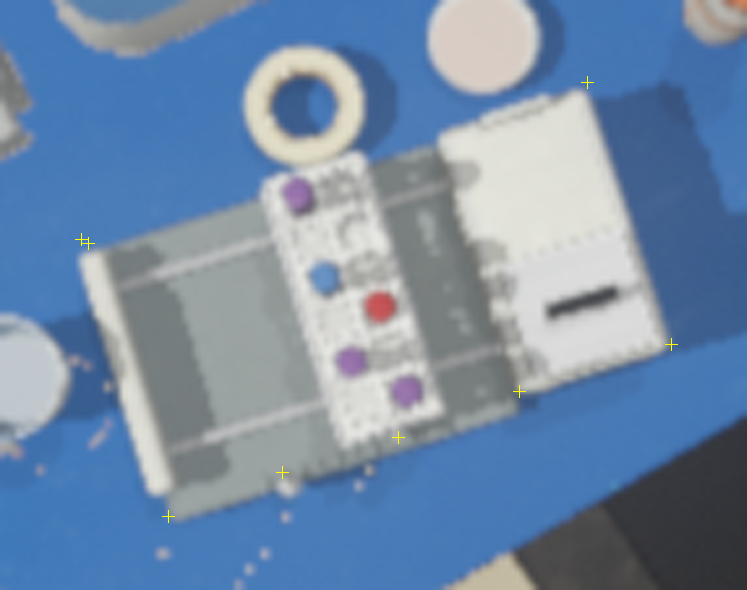

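View pics/chk_side.png

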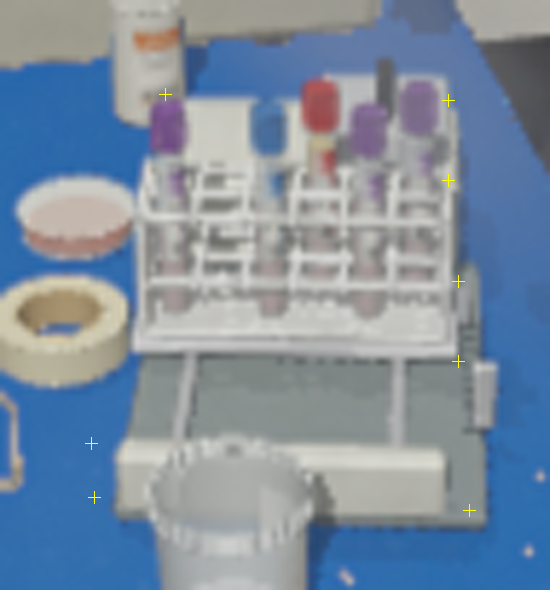

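jog_arm --pt "0 -1.15 -0.05 1.0 0 0 -0.1" --pt "0 -1.15 -0.05 3.0 0 0 -0.1" --pt "0 -1.15 -0.05 4.6 0 0 -0.1" --pt "0 -1.15 -0.05 5.3 0 0 -0.1" --pt "0 -1.15 -0.05 5.3 0 0 -0.1"

```text
t: 2.75
position: [0.4971, 0.0364, 0.0827]
tool_rot: [-179.9, 0.1, 16.4]
contact_force: [0.6, 0.7, -0.7]
opening: 0.0003
```

Run:
```python
import cv2
from h import *
s=ctrl.state();print(s['position'],s['tool_rot'],s['contact_force'])
cv2.imwrite('pics/w2.png',ctrl.camera('wrist'))
a=ctrl.camera('side')[120:270,190:350]
cv2.imwrite('pics/s3.png',cv2.resize(a,None,fx=4,fy=4,interpolation=cv2.INTER_CUBIC))
```

```text
[0.49709767 0.03635415 0.08269909] [-1.79918979e+02  7.69853536e-02  1.63553693e+01] [ 0.62863601  0.65189108 -0.65139499]
```

View pics/w2.png

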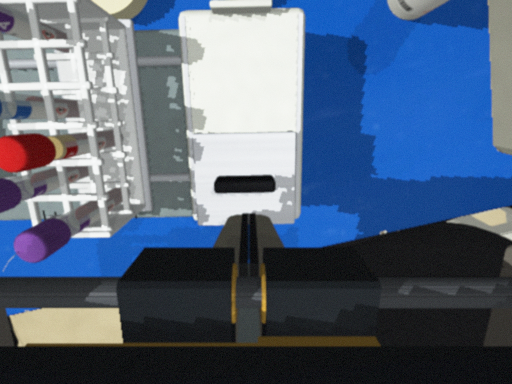

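View pics/s3.png

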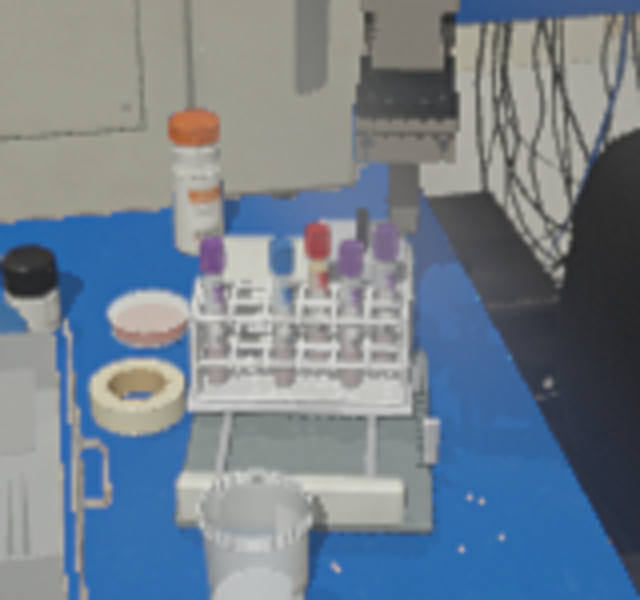

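jog_arm --pt "0 0.3 0 0.1 0 0 0" --pt "0 0.5 0 0.1 0 0 0" --pt "0 0.8 0 0.1 0 0 0" --pt "0 1.1 0 0.1 0 0 0" --pt "0 1.4 0 0.1 0 0 0" --pt "0 1.7 0 0.1 0 0 0" --pt "0 2.0 0 0.1 0 0 0" --pt "0 2.3 0 0.1 0 0 0" --pt "0 2.6 0 0.1 0 0 0" --pt "0 2.9 0 0.1 0 0 0" --pt "0 3.15 0 0.1 0 0 0" --pt "0 3.2 0 0.1 0 0 0"

```text
t: 4.35
position: [0.5757, 0.0594, 0.0816]
tool_rot: [-180.0, -0.1, 16.4]
contact_force: [-2.0, 0.3, 0.9]
opening: 0.0002
```

Run:
```python
import cv2
from h import *
s=ctrl.state();print(s['position'],s['tool_rot'],s['contact_force'])
cv2.imwrite('pics/w3.png',ctrl.camera('wrist'))
```

```text
[0.57568133 0.05944284 0.08156758] [-1.79956461e+02 -9.71573780e-02  1.63835984e+01] [-2.02774837  0.26688909  0.8828866 ]
```

View pics/w3.png

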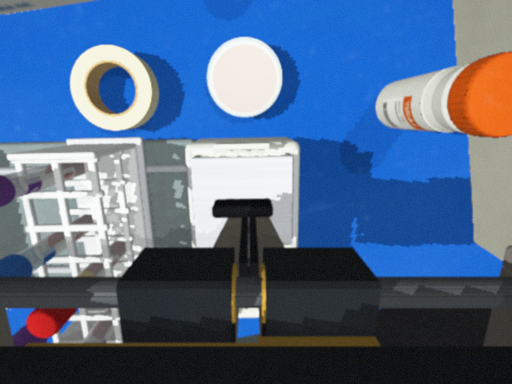

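jog_arm --pt "0 0.08 0 0 0 0 0" --pt "0 0.16 0 0 0 0 0" --pt "0 0.2 0 0 0 0 0"

```text
t: 4.78
position: [0.5775, 0.06, 0.0815]
tool_rot: [-179.9, 0.2, 16.4]
contact_force: [-12.2, -3.5, 10.2]
opening: 0.0003
```

jog_arm --pt "0 -0.4 0 0 0 0 0" --pt "0 -1.2 0 -0.6 0 0 0" --pt "0 -2.2 0 -2.0 0 0 0" --pt "0 -2.2 0 -3.0 0 0 0" --pt "0 -2.2 0 -3.0 0 0 0"

```text
t: 5.4
position: [0.5267, 0.0445, 0.1587]
tool_rot: [180.0, -0.1, 16.4]
contact_force: [-0.3, 0.1, -1.0]
opening: 0.0
```

Run:
```python
import cv2
from h import *
s=ctrl.state();print(s['position'],s['tool_rot'],s['contact_force'])
M=model('wrist')
im=ctrl.camera('wrist');cv2.imwrite('pics/w4.png',im)
g=cv2.cvtColor(im,cv2.COLOR_BGR2GRAY)
m=(g<70).astype('uint8');m[:100]=0;m[212:]=0;m[:,:180]=0;m[:,300:]=0
n,l,st,ce=cv2.connectedComponentsWithStats(m)
for i in range(1,n):
    if st[i,4]>60: print(st[i],ce[i],plane(M,ce[i],.067),plane(M,ce[i],.09))
```

```text
[0.5267283  0.04448849 0.15871218] [ 1.79996442e+02 -5.92741004e-02  1.63847683e+01] [-0.33250766  0.0873865  -0.95085504]
[ 287  100   13   98 1098] [293.26958106 147.60746812] [0.57645874 0.01720936 0.067     ] [0.57774458 0.02130287 0.09      ]
[222 114  43  10 349] [242.99140401 118.51862464] [0.58818199 0.0678793  0.067     ] [0.58843952 0.06752828 0.09      ]
[229 174  37  36 972] [246.64609053 192.62345679] [0.52421264 0.04581499 0.067     ] [0.53008125 0.04739934 0.09      ]
[287 198  13  13  93] [293.30107527 204.78494624] [ 5.25241049e-01 -1.62598647e-06  6.70000000e-02] [0.53101946 0.00560154 0.09      ]
```

View pics/w4.png

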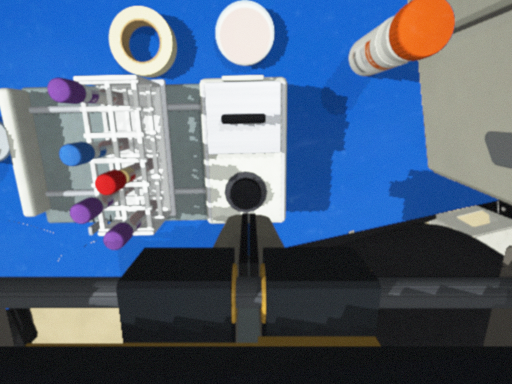

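jog_arm --pt "0 -0.08 -0.05 1.5 0 0 0" --pt "0 -0.08 -0.05 3.0 0 0 0" --pt "0 -0.08 -0.05 3.4 0 0 0" --pt "0 -0.08 -0.05 3.4 0 0 0"

```text
t: 5.95
position: [0.5231, 0.0451, 0.0716]
tool_rot: [-180.0, 0.2, 16.4]
contact_force: [-0.1, -0.3, -0.4]
opening: 0.0003
```

Run:
```python
import cv2
from h import *
for n in('side','wrist','top'):
    im=ctrl.camera(n);cv2.imwrite(f'pics/{n}_a.png',im)
    a=im[150:270,200:320] if n!='top' else im[160:260,205:335]
    if n=='wrist':a=im
    k=5 if n!='wrist' else 1.5
    cv2.imwrite(f'pics/{n}_az.png',cv2.resize(a,None,fx=k,fy=k,interpolation=cv2.INTER_CUBIC))
```

```text
(no output)
```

View pics/side_az.png

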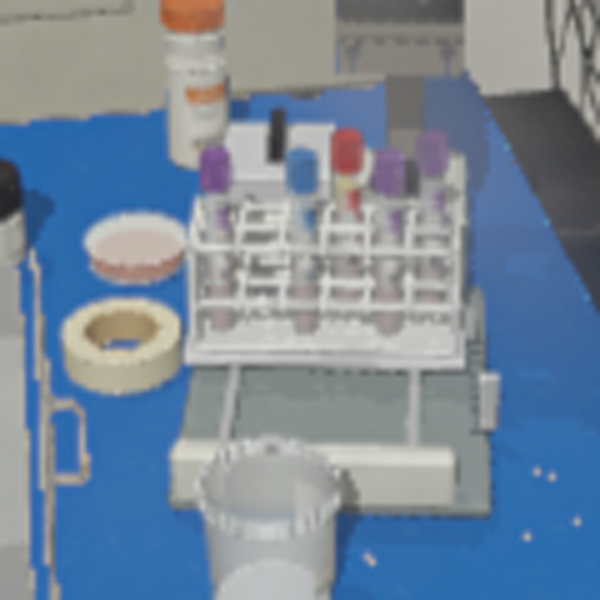

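View pics/wrist_az.png

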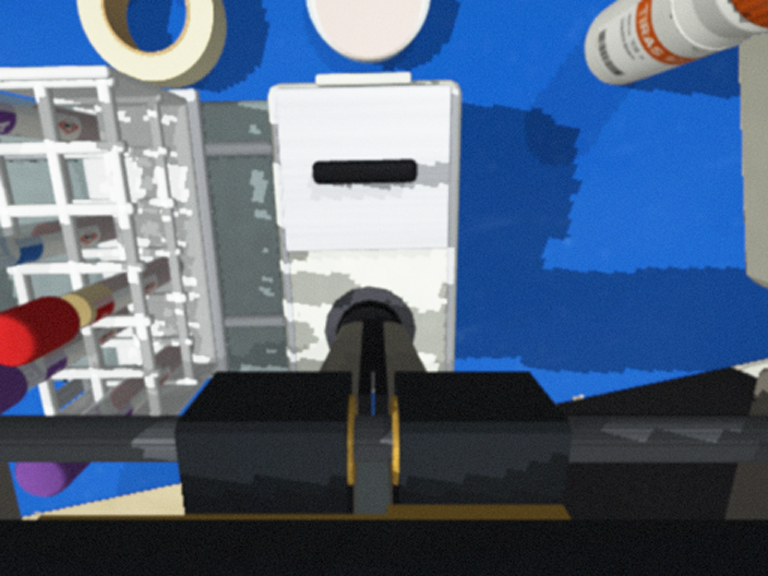

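View pics/top_az.png

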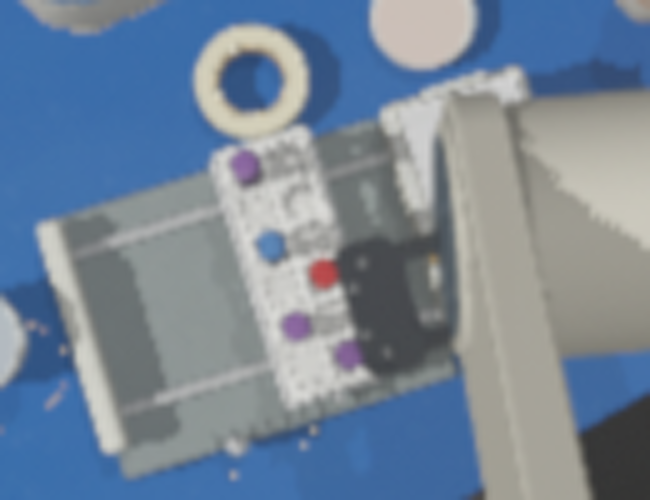

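jog_arm --pt "0 0.03 0 0.25 0 0 0" --pt "0 0.03 0 0.5 0 0 0" --pt "0 0.03 0 0.56 0 0 0" --pt "0 0.03 0 0.56 0 0 0" --pt "0 0.03 0 0.56 0 0 0" --pt "0 0.03 0 0.56 0 0 0"

```text
t: 6.85
position: [0.5265, 0.0455, 0.0611]
tool_rot: [180.0, -0.2, 16.4]
contact_force: [-3.5, -0.5, 21.5]
opening: 0.0004
```

```bash
cat > trk.py <<'E'
import cv2,sys
from h import *
tag=sys.argv[1]
s=ctrl.state();print(s['t'],s['position'].round(4),s['contact_force'].round(1))
for n in('side','top'):
    im=ctrl.camera(n);cv2.imwrite(f'pics/{n}_{tag}.png',im)
    a=im[150:270,200:320] if n!='top' else im[160:260,205:335]
    cv2.imwrite(f'pics/{n}_{tag}z.png',cv2.resize(a,None,fx=5,fy=5,interpolation=cv2.INTER_CUBIC))
def caps(n,im):
    h=cv2.cvtColor(im,cv2.COLOR_BGR2HSV);r=[]
    M=model(n);x0,x1,y0,y1=(205,320,160,260) if n=='top' else (215,310,165,260)
    m=((h[...,0]>128)&(h[...,0]<160)&(h[...,1]>60)).astype('uint8');q=np.zeros_like(m);q[y0:y1,x0:x1]=m[y0:y1,x0:x1]
    k,l,st,ce=cv2.connectedComponentsWithStats(q)
    return [(ce[i].round(2).tolist(),int(st[i,4]),w2f(plane(M,ce[i],.13)).round(4).tolist()) for i in range(1,k) if st[i,4]>=8]
for t in('a',tag):
    for n in('side','top'):
        print(t,n,caps(n,cv2.imread(f'pics/{n}_{t}.png')))
E
python3 trk.py b
```

```text
6.85 [0.5265 0.0455 0.0611] [-3.5 -0.5 21.5]
a side [([242.28, 183.56], 43, [0.0458, 0.1331]), ([276.84, 183.97], 31, [-0.0367, 0.1313])]
a top [([253.7, 192.9], 20, [0.048, 0.1181]), ([263.89, 224.72], 18, [-0.0343, 0.1169]), ([274.65, 230.53], 17, [-0.0555, 0.0959])]
b side [([242.14, 184.6], 42, [0.0455, 0.1383]), ([276.8, 184.63], 30, [-0.0367, 0.1347])]
b top [([251.53, 193.37], 19, [0.0484, 0.1236]), ([261.78, 225.5], 18, [-0.0347, 0.1224]), ([272.41, 231.12], 17, [-0.0553, 0.1015])]
```

jog_arm --pt "0 0 0 0.08 0 0 0" --pt "0 0 0 0.08 0 0 0" --pt "0 0 0 0.08 0 0 0" --pt "0 0 0 0.08 0 0 0" --pt "0 0 0 0.08 0 0 0" --pt "0 0 0 0.08 0 0 0" --pt "0 0 0 0.08 0 0 0" --pt "0 0 0 0.08 0 0 0" --pt "0 0 0 0.08 0 0 0" --pt "0 0 0 0.08 0 0 0" --pt "0 0 0 0.08 0 0 0" --pt "0 0 0 0.08 0 0 0"

```text
t: 8.45
position: [0.5267, 0.0455, 0.061]
tool_rot: [180.0, -0.2, 16.4]
contact_force: [-7.4, -0.6, 28.4]
opening: 0.0001
```

jog_arm --pt "0 0 0 0.08 0 0 0" --pt "0 0 0 0.08 0 0 0" --pt "0 0 0 0.08 0 0 0" --pt "0 0 0 0.08 0 0 0" --pt "0 0 0 0.08 0 0 0" --pt "0 0 0 0.08 0 0 0" --pt "0 0 0 0.08 0 0 0" --pt "0 0 0 0.08 0 0 0" --pt "0 0 0 0.08 0 0 0" --pt "0 0 0 0.08 0 0 0" --pt "0 0 0 0.08 0 0 0" --pt "0 0 0 0.08 0 0 0"

```text
t: 9.95
position: [0.5266, 0.0455, 0.0609]
tool_rot: [180.0, -0.2, 16.4]
contact_force: [-9.0, -1.7, 29.2]
opening: 0.0004
```

```bash
python3 trk.py c
```

```text
9.95 [0.5266 0.0455 0.0609] [-9.  -1.7 29.2]
a side [([242.28, 183.56], 43, [0.0458, 0.1331]), ([276.84, 183.97], 31, [-0.0367, 0.1313])]
a top [([253.7, 192.9], 20, [0.048, 0.1181]), ([263.89, 224.72], 18, [-0.0343, 0.1169]), ([274.65, 230.53], 17, [-0.0555, 0.0959])]
c side [([241.22, 189.57], 46, [0.045, 0.1625]), ([277.0, 189.93], 41, [-0.038, 0.1603]), ([285.91, 187.64], 11, [-0.0584, 0.1483])]
c top [([242.0, 196.37], 19, [0.0482, 0.1482]), ([252.0, 228.5], 16, [-0.0347, 0.1475]), ([262.82, 234.18], 17, [-0.0556, 0.1261])]
```

View pics/side_cz.png

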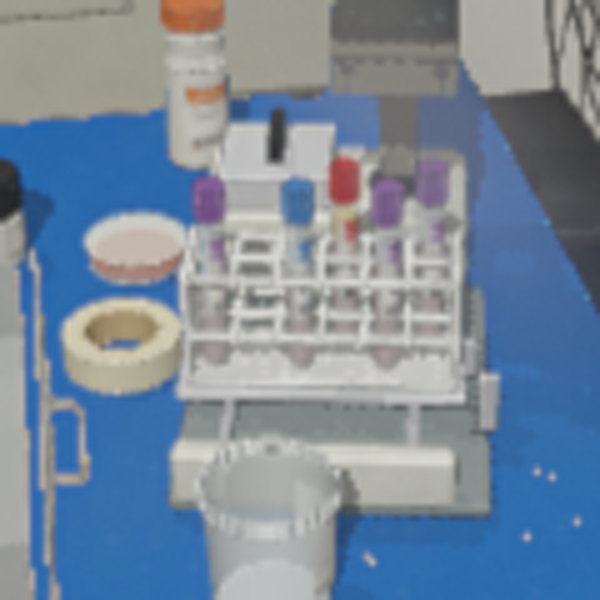

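View pics/top_cz.png

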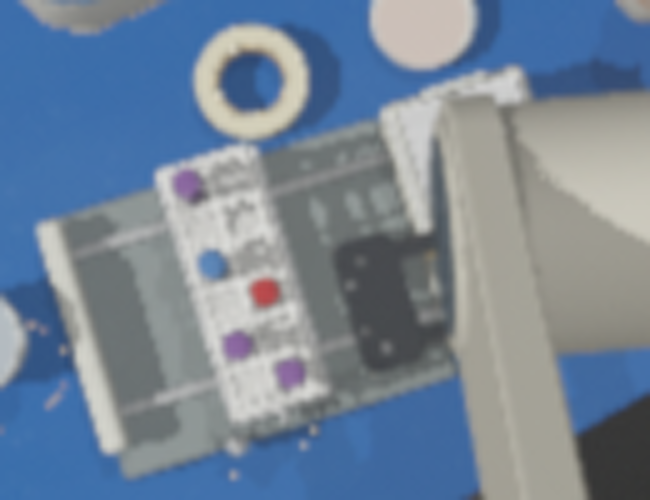

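Run:
```python
import cv2
from h import *
im=cv2.imread('pics/side_c.png')
cv2.imwrite('pics/sc2.png',cv2.resize(im[200:245,270:310],None,fx=13,fy=13,interpolation=cv2.INTER_NEAREST))
```

```text
(no output)
```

View pics/sc2.png

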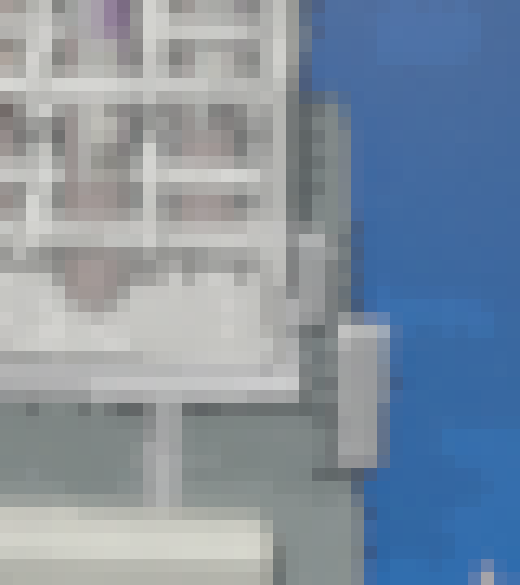

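Run:
```python
from h import *
M=model('side')
for uv in[(294,218),(298,225)]:print(w2f(plane(M,uv,.041)))
```

```text
[-0.07989409  0.14065784]
[-0.08929422  0.17059662]
```

jog_arm --pt "0 0 0 0.02 0 0 0" --pt "0 0 0 0.02 0 0 0" --pt "0 0 0 0.02 0 0 0" --pt "0 0 0 0.02 0 0 0" --pt "0 0 0 0.02 0 0 0" --pt "0 0 0 0.02 0 0 0" --pt "0 0 0 0.02 0 0 0" --pt "0 0 0 0.02 0 0 0" --pt "0 0 0 0.02 0 0 0" --pt "0 0 0 0.02 0 0 0" --pt "0 0 0 0.02 0 0 0" --pt "0 0 0 0.02 0 0 0"

```text
t: 11.55
position: [0.5266, 0.0455, 0.0612]
tool_rot: [180.0, -0.2, 16.4]
contact_force: [-4.2, -0.8, 13.7]
opening: 0.0003
```

jog_arm --pt "0 0 0 0.04 0 0 0" --pt "0 0 0 0.04 0 0 0" --pt "0 0 0 0.04 0 0 0" --pt "0 0 0 0.04 0 0 0" --pt "0 0 0 0.04 0 0 0" --pt "0 0 0 0.04 0 0 0" --pt "0 0 0 0.04 0 0 0" --pt "0 0 0 0.04 0 0 0" --pt "0 0 0 0.04 0 0 0" --pt "0 0 0 0.04 0 0 0"

```text
t: 12.8
position: [0.5265, 0.0455, 0.0612]
tool_rot: [180.0, -0.2, 16.4]
contact_force: [-5.4, -1.2, 15.5]
opening: 0.0004
```

```bash
python3 trk.py d
python3 - <<'E'
import cv2
im=cv2.imread('pics/side_d.png')
cv2.imwrite('pics/sd2.png',cv2.resize(im[200:245,270:310],None,fx=13,fy=13,interpolation=cv2.INTER_NEAREST))
E
```

```text
12.8 [0.5265 0.0455 0.0612] [-5.4 -1.2 15.5]
a side [([242.28, 183.56], 43, [0.0458, 0.1331]), ([276.84, 183.97], 31, [-0.0367, 0.1313])]
a top [([253.7, 192.9], 20, [0.048, 0.1181]), ([263.89, 224.72], 18, [-0.0343, 0.1169]), ([274.65, 230.53], 17, [-0.0555, 0.0959])]
d side [([285.73, 190.36], 33, [-0.0582, 0.1614]), ([240.15, 194.4], 47, [0.0449, 0.1851]), ([276.59, 195.13], 46, [-0.0379, 0.1843])]
d top [([233.09, 199.09], 22, [0.0481, 0.1712]), ([243.12, 231.41], 17, [-0.0352, 0.1704]), ([253.84, 236.84], 19, [-0.0555, 0.149])]
```

View pics/sd2.png

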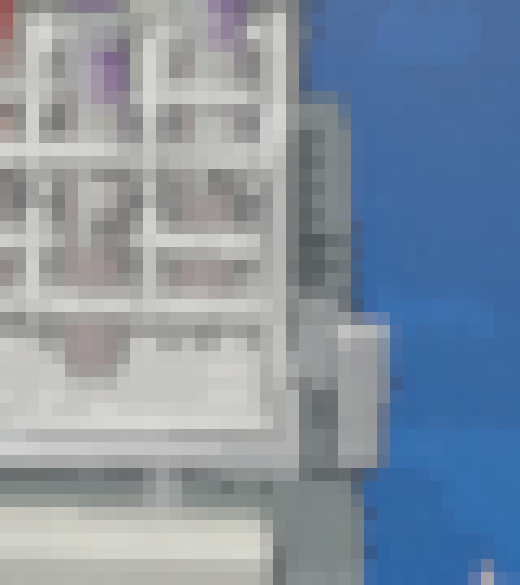

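jog_arm --pt "0 0 0 0.03 0 0 0" --pt "0 0 0 0.03 0 0 0" --pt "0 0 0 0.03 0 0 0" --pt "0 0 0 0.03 0 0 0" --pt "0 0 0 0.03 0 0 0" --pt "0 0 0 0.03 0 0 0" --pt "0 0 0 -0.6 0 0 0" --pt "0 0 0 -0.6 0 0 0"

```text
t: 13.9
position: [0.5273, 0.0456, 0.0772]
tool_rot: [179.9, -0.3, 16.4]
contact_force: [0.3, 0.3, 0.3]
opening: 0.0003
```

```bash
python3 trk.py e
python3 - <<'E'
import cv2
im=cv2.imread('pics/side_e.png')
cv2.imwrite('pics/se2.png',cv2.resize(im[200:245,270:310],None,fx=13,fy=13,interpolation=cv2.INTER_NEAREST))
E
```

```text
13.9 [0.5273 0.0456 0.0772] [0.3 0.3 0.3]
a side [([242.28, 183.56], 43, [0.0458, 0.1331]), ([276.84, 183.97], 31, [-0.0367, 0.1313])]
a top [([253.7, 192.9], 20, [0.048, 0.1181]), ([263.89, 224.72], 18, [-0.0343, 0.1169]), ([274.65, 230.53], 17, [-0.0555, 0.0959])]
e side [([285.86, 192.03], 37, [-0.0586, 0.1691]), ([239.76, 195.88], 49, [0.0451, 0.1918]), ([276.58, 196.84], 50, [-0.0381, 0.192])]
e top [([230.5, 200.05], 20, [0.0477, 0.1781]), ([240.56, 232.38], 16, [-0.0356, 0.177]), ([251.19, 237.86], 21, [-0.056, 0.156])]
```

View pics/se2.png

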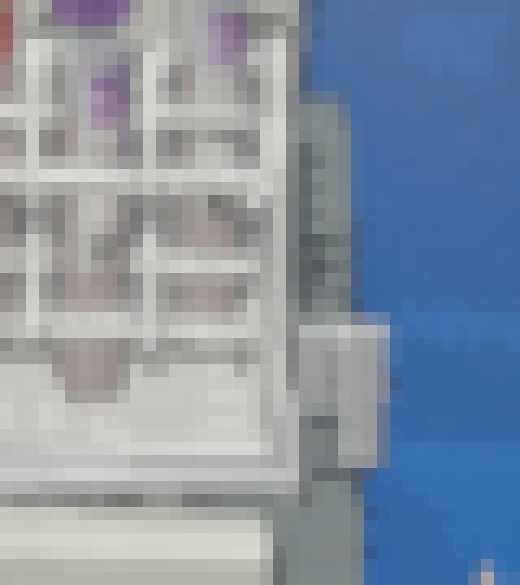

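View pics/top_ez.png

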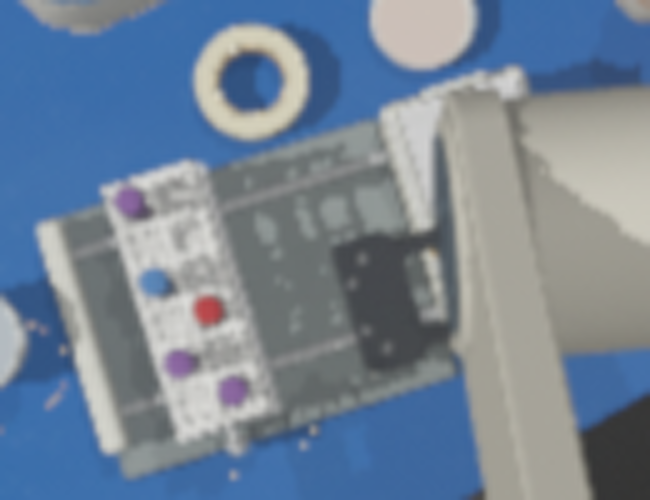

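jog_arm --pt "0 0 0 -2.0 0 0 0" --pt "0 -0.5 -0.5 -4.0 0 0 0" --pt "0 -1.5 -2.5 -4.8 0 0 0" --pt "0 -2.5 -4.7 -4.8 0 0 0" --pt "0 -3.4 -6.75 -4.8 0 0 0" --pt "0 -3.4 -6.75 -4.8 0 0 0" --pt "0 -3.4 -6.75 -4.8 0 0 0"

```text
t: 14.88
position: [0.397, 0.1833, 0.1956]
tool_rot: [179.9, -0.2, 16.5]
contact_force: [-0.1, -0.3, -1.2]
opening: 0.0006
```

Run:
```python
import cv2
from h import *
s=ctrl.state();print(s['t'],s['position'],s['tool_rot'])
im=ctrl.camera('wrist');cv2.imwrite('pics/w5.png',im)
```

```text
14.875 [0.39700117 0.18325479 0.19558566] [179.94140138  -0.21673923  16.45503904]
```

View pics/w5.png

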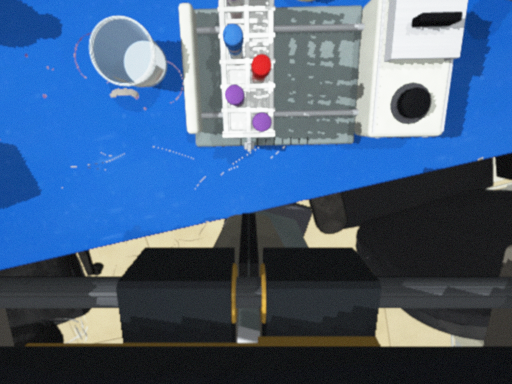

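Run:
```python
import cv2
from h import *
im=cv2.imread('pics/w5.png')
cv2.imwrite('pics/w5z.png',cv2.resize(im[120:165,215:280],None,fx=12,fy=12,interpolation=cv2.INTER_NEAREST))
M=model('wrist')
for p in[(-.077,.167,.041),(-.071,.167,.041)]:print(proj(M,f2w(*p)))
a=proj(M,f2w(-.077,.167,.041));b=proj(M,f2w(-.077,.177,.041));print(b-a)
```

```text
[249.26029042 138.96965792]
[249.20561314 133.48653078]
[-8.98775493  0.09995664]
```

View pics/w5z.png

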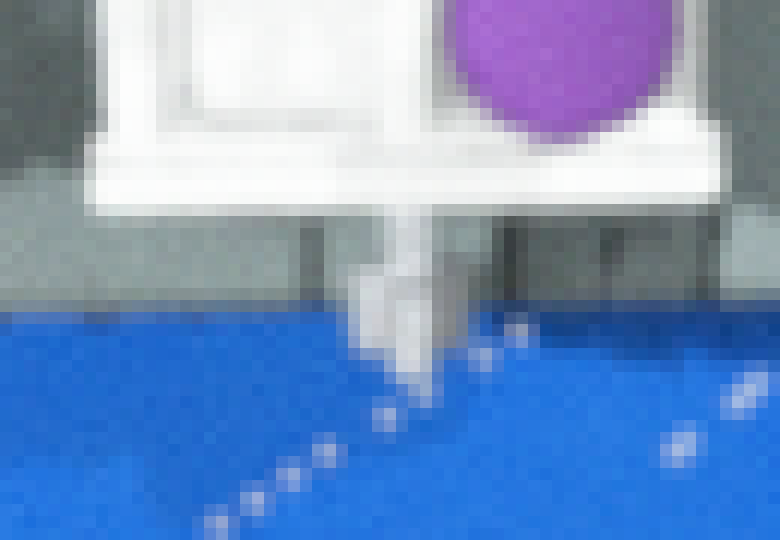

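Run:
```python
import cv2
im=cv2.imread('pics/w5.png')
for v in range(136,154): print(v,im[v,242:256,2].tolist(), im[v,242:256,0].tolist())
```

```text
136 [247, 242, 242, 239, 240, 242, 241, 238, 239, 239, 237, 237, 236, 237] [247, 243, 242, 240, 241, 243, 242, 240, 241, 239, 239, 239, 238, 238]
137 [195, 190, 189, 192, 203, 219, 228, 222, 209, 183, 180, 180, 178, 178] [201, 196, 194, 196, 210, 225, 231, 226, 214, 189, 186, 185, 183, 181]
138 [137, 138, 143, 142, 161, 192, 214, 207, 184, 147, 134, 135, 137, 124] [148, 152, 156, 157, 174, 203, 223, 216, 195, 158, 146, 150, 151, 137]
139 [135, 143, 141, 143, 159, 188, 206, 206, 187, 150, 134, 139, 142, 125] [150, 158, 155, 160, 173, 201, 213, 214, 197, 163, 150, 157, 156, 140]
140 [136, 146, 142, 144, 158, 186, 206, 202, 183, 148, 133, 140, 135, 121] [148, 163, 159, 160, 173, 196, 216, 212, 194, 162, 147, 156, 154, 134]
141 [138, 143, 147, 145, 153, 188, 209, 214, 188, 137, 121, 123, 123, 109] [151, 161, 161, 159, 167, 197, 219, 222, 200, 150, 131, 136, 138, 124]
142 [139, 152, 164, 183, 186, 205, 217, 211, 187, 143, 122, 119, 111, 91] [154, 170, 177, 194, 196, 216, 226, 218, 196, 153, 131, 129, 118, 105]
143 [139, 158, 181, 205, 206, 198, 190, 187, 166, 136, 128, 122, 100, 86] [150,
[... 757 characters left out ...]
 147, 165, 189, 197]
149 [31, 47, 85, 126, 133, 156, 207, 213, 179, 108, 79, 83, 113, 137] [203, 204, 196, 198, 193, 197, 218, 220, 197, 170, 177, 189, 202, 206]
150 [38, 33, 41, 61, 75, 137, 199, 206, 174, 97, 47, 49, 86, 117] [209, 205, 200, 201, 201, 207, 219, 218, 202, 190, 200, 203, 205, 211]
151 [32, 39, 27, 33, 40, 90, 146, 158, 148, 77, 39, 35, 46, 60] [206, 208, 202, 203, 202, 207, 209, 202, 201, 196, 206, 207, 210, 217]
152 [37, 31, 29, 29, 32, 48, 84, 126, 148, 88, 36, 32, 29, 39] [208, 205, 202, 204, 203, 206, 205, 203, 202, 206, 209, 209, 209, 220]
153 [33, 34, 34, 40, 66, 79, 63, 89, 118, 68, 35, 33, 33, 39] [203, 207, 207, 205, 210, 209, 208, 203, 209, 207, 209, 211, 218, 225]
```

jog_arm --pt "0 1.6 1.5 0 0 0 0" --pt "0 3.2 3.0 0 0 0 0" --pt "0 4.8 4.5 0 0 0 0" --pt "0 6.2 5.8 0 0 0 0" --pt "0 7.1 6.6 0 0 0 0" --pt "0 7.1 6.6 0.5 0 0 0" --pt "0 7.1 6.6 2.0 0 0 0" --pt "0 7.1 6.6 2.8 0 0 0" --pt "0 7.1 6.6 2.8 0 0 0"

```text
t: 16.05
position: [0.612, 0.0741, 0.124]
tool_rot: [180.0, 0.1, 16.3]
contact_force: [-0.1, -0.4, -0.0]
opening: 0.0008
```

Run:
```python
import cv2
from h import *
s=ctrl.state();print(s['t'],s['position'],s['tool_rot'],s['contact_force'])
im=ctrl.camera('side');cv2.imwrite('pics/s6.png',cv2.resize(im[100:250,180:340],None,fx=4,fy=4,interpolation=cv2.INTER_CUBIC))
im=ctrl.camera('wrist');cv2.imwrite('pics/w6.png',im)
```

```text
16.05 [0.61202478 0.07405805 0.12401328] [1.79993080e+02 5.98009577e-02 1.63447851e+01] [-0.09037184 -0.43727419 -0.01847734]
```

View pics/s6.png

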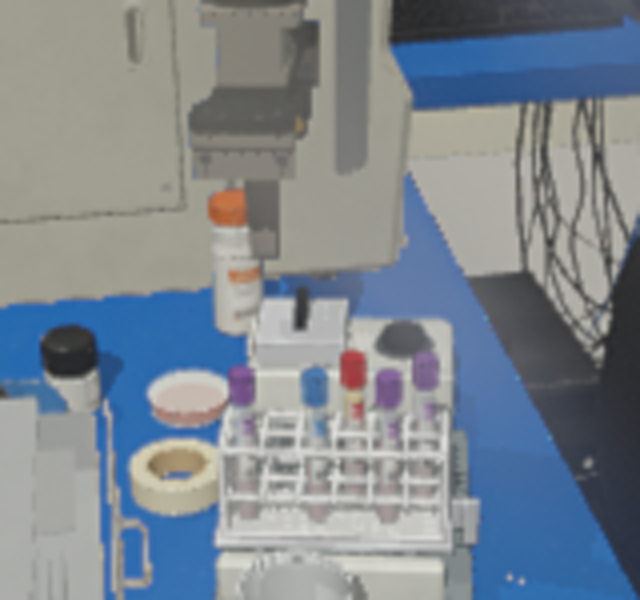

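View pics/w6.png

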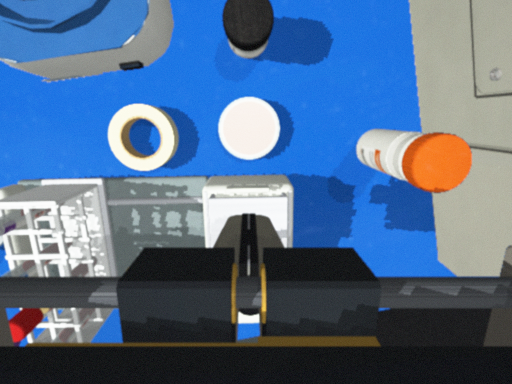

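jog_arm --pt "0 0.05 0 0.9 0 0 0" --pt "0 0.05 0 1.5 0 0 0" --pt "0 0.05 0 1.72 0 0 0" --pt "0 0.05 0 1.72 0 0 0"

```text
t: 16.65
position: [0.6154, 0.0748, 0.0836]
tool_rot: [180.0, -0.2, 16.4]
contact_force: [0.7, -0.4, -0.4]
opening: 0.0008
```

jog_arm --pt "0 -0.2 0 0.02 0 0 0" --pt "0 -0.4 0 0.02 0 0 0" --pt "0 -0.7 0 0.02 0 0 0" --pt "0 -1.0 0 0.02 0 0 0" --pt "0 -1.3 0 0.02 0 0 0" --pt "0 -1.6 0 0.02 0 0 0" --pt "0 -1.9 0 0.02 0 0 0" --pt "0 -2.2 0 0.02 0 0 0" --pt "0 -2.5 0 0.02 0 0 0" --pt "0 -2.75 0 0.02 0 0 0" --pt "0 -3.0 0 0.02 0 0 0" --pt "0 -3.05 0 0.02 0 0 0"

```text
t: 18.15
position: [0.5417, 0.0533, 0.0828]
tool_rot: [180.0, -0.2, 16.4]
contact_force: [1.7, -0.9, -0.7]
opening: 0.0003
```

jog_arm --pt "0 -0.1 0 0 0 0 0" --pt "0 -0.16 0 0 0 0 0" --pt "0 -0.22 0 0 0 0 0" --pt "0 -0.24 0 0 0 0 0"

```text
t: 18.65
position: [0.5359, 0.0515, 0.0827]
tool_rot: [180.0, -0.2, 16.4]
contact_force: [1.8, -0.5, 0.1]
opening: 0.0005
```

Not yet at the stop; keep pushing gently.

jog_arm --pt "0 -0.08 0 0 0 0 0" --pt "0 -0.14 0 0 0 0 0" --pt "0 -0.18 0 0 0 0 0"

```text
t: 19.02
position: [0.5354, 0.0513, 0.0832]
tool_rot: [179.9, -0.6, 16.3]
contact_force: [16.0, 5.8, -12.5]
opening: 0.0003
```

jog_arm --pt "0 0.4 0 0 0 0 0" --pt "0 0.8 0 -0.5 0 0 0" --pt "0 0.8 0 -2.5 0 0 0" --pt "0 0.2 0 -4.5 0 0 0" --pt "0 -1.0 0 -5.0 0 0 0" --pt "0 -2.5 -2.0 -5.0 0 0 0" --pt "0 -4.2 -4.0 -5.0 0 0 0" --pt "0 -4.2 -6.2 -5.0 0 0 0" --pt "0 -4.2 -6.2 -5.0 0 0 0" --pt "0 -4.2 -6.2 -5.0 0 0 0"

```text
t: 20.27
position: [0.3899, 0.1703, 0.2074]
tool_rot: [179.9, -0.6, 16.4]
contact_force: [0.4, 0.5, 0.3]
opening: 0.0006
```

```bash
python3 trk.py g
python3 - <<'E'
import cv2
from h import *
s=ctrl.state();print(s['t'],s['position'],s['tool_rot'],s['contact_force'])
im=ctrl.camera('wrist');cv2.imwrite('pics/w7.png',im)
cv2.imwrite('pics/w7z.png',cv2.resize(im[120:180,215:280],None,fx=9,fy=9,interpolation=cv2.INTER_NEAREST))
E
```

```text
20.275 [0.3899 0.1703 0.2074] [0.4 0.5 0.3]
a side [([242.28, 183.56], 43, [0.0458, 0.1331]), ([276.84, 183.97], 31, [-0.0367, 0.1313])]
a top [([253.7, 192.9], 20, [0.048, 0.1181]), ([263.89, 224.72], 18, [-0.0343, 0.1169]), ([274.65, 230.53], 17, [-0.0555, 0.0959])]
g side [([285.93, 192.27], 30, [-0.0588, 0.1702]), ([239.76, 195.88], 49, [0.0451, 0.1918]), ([276.58, 196.84], 50, [-0.0381, 0.192])]
g top [([230.63, 200.05], 19, [0.0476, 0.1777]), ([240.4, 232.4], 15, [-0.0356, 0.1774]), ([251.16, 237.84], 19, [-0.0559, 0.156])]
20.375 [0.39026013 0.16943065 0.2071073 ] [179.91515614  -0.5961829   16.26481424] [1.62106387 0.00987318 0.08637191]
```

View pics/w7.png

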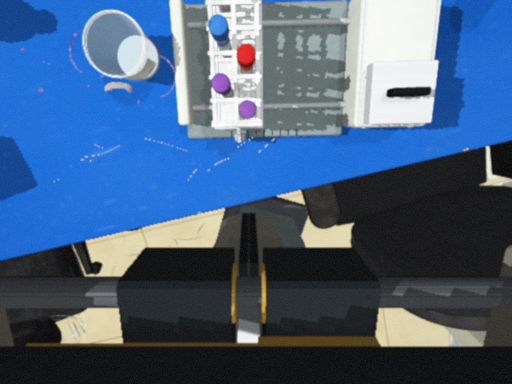

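View pics/w7z.png

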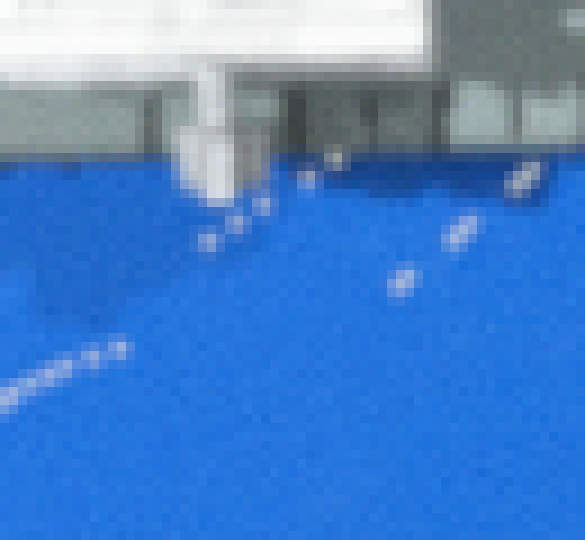

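View pics/side_gz.png

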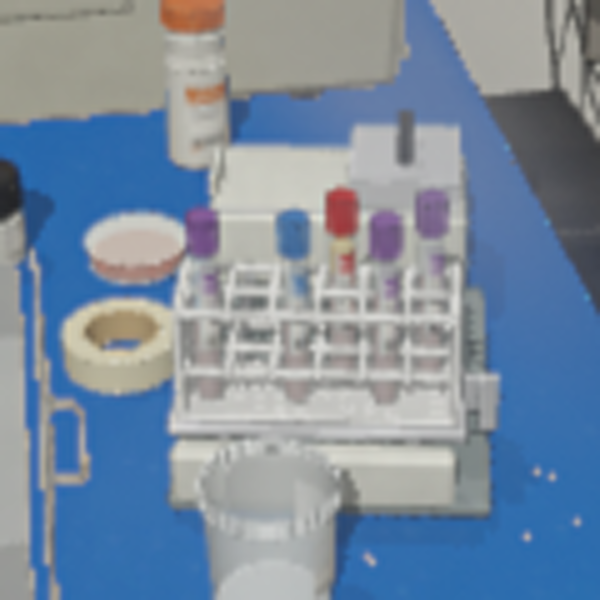

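Run:
```python
import cv2
from h import *
im=cv2.imread('pics/top_g.png');g=cv2.cvtColor(im,cv2.COLOR_BGR2GRAY)
for f in('top0','top_g'):
    g=cv2.cvtColor(cv2.imread(f'pics/{f}.png'),cv2.COLOR_BGR2GRAY)[200:226,296:320]
    ys,xs=np.where(g<100);print(f,len(xs),plane(model('top'),(xs.mean()+296,ys.mean()+200),.088).round(4))
print(ctrl.state()['contact_force'].round(1)); ctrl.job_done()
```

```text
top0 22 [0.5261 0.0446 0.088 ]
top_g 23 [0.5263 0.0427 0.088 ]
[ 0.1 -0.5 -0.3]
the job is handed in; nothing more can be done
```

I opened the shutter to its back stop, where the force rose to about 12 N. I then held the jog button for about 7.6 s in one press and let go, with no extra press. After that I pushed the shutter forward to its front stop (about 17 N), backed the arm clear and handed the job in at about 20.4 s. The arm was touching nothing at hand-in.

**Checks:**
- **Pointer and fin:** The wrist view from above shows the pointer and index fin aligned to within about 0.3–0.7 mm. The side view shows their tops in the same pixel row.
- **Carriage travel:** Tracking the tube caps gives about 60.1 mm of travel, where 62 mm was expected. This disagrees with the view of the fins by about 2 mm, possibly because the carriage did not start exactly at zero. I trusted the direct view of the fins and did not press again, since the carriage cannot go back.
- **Carriage after release:** Cap positions changed by less than about 0.5 mm between release and the final picture, apart from one partly hidden cap that read 1.1 mm in the side view.
- **Shutter:** In the top view the rib is back within about 2 mm of where it started, and the button is covered.
- **Bystanders:** The dish, tape roll, cup and vial look unmoved in the final pictures. I judged this by eye and did not measure it.

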